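Put the last die away and click the dice box shut

ROBOT

A 6-joint arm with a two-finger parallel gripper is mounted at the origin on the work surface. World frame = base frame: x ahead of the robot, y to its left, z up, the work surface at z = 0. Lengths are in m, angles in degrees, forces in N, time in s.
With the tool pointing down it reaches from about 0.275 to 0.725 m from the base axis. Payload 15.9 kg.
Tool frame: the origin (TCP) lies midway between the tips of the shut fingers; the grasp point (between the pads) lies 19 mm behind it (pinch_z is the distance from the TCP to the grasp point, in m); z points along the fingers, y is the line along which they close (so a half turn about z gives the same grasp; the last joint's range is limited). The gripper opens to 85 mm and grips with 20 to 120 N. Pads are 22 mm wide; open, the fingers measure 114 mm over their backs; the gripper's body (76 mm by 85 mm) begins 54 mm behind the grasp point. The pads swing forward as they close: fully open they stand 13 mm farther back than shut.
Start: joints at [-76.49, 12.198, -1.971, 75.831, 0, 90], TCP at [0.117, -0.486, 0.231] pointing down, gripper open.
Joint ranges: [-170.91, 170.91], [-42.67, 98.43], [-65.05, 77.54], [-120.47, 116.71], [-90, 82.35], [-180, 180]. Speed limits (degrees/s): [108.29, 108.29, 136.94, 147.25, 180, 180].

INTERFACE

Orientations are given as a 3x3 rotation matrix whose columns are the frame's x, y, z axes.
In Python, from workcell import sense, get_image, finish_job, pinch_z gives the robot as it stands.
- The arm moves only by the tool carry_out, never from a script. Its argument "motion" is a list of rows, each an object with "xyz": the shift along the tool's x, y, z in m, a list of three; "rotation": the turn, a rotation vector about the tool's x, y, z in degrees, a list of three. A call has 1 to 20 rows; each row is the pose to reach, as a shift and turn from the pose commanded when the call began, along the tool's axes at that moment; what a row does not reach only later rows make up. A row lasts 1/12 s, in which the tool goes at most 41.7 mm and 7.16 degrees, less where a joint would pass 70% of its speed; a pose out of reach is approached as far as the arm can. A call with a gripper value outside its range is refused whole. "gripper" is the finger opening in m, from 0 to 0.0854, set as the call begins (left out, the last holds). The fingers move at their own pace and stop on an object; "grip_force" is the grip in N (left out, the last holds). Time passes only in rows, so rows that repeat a pose let the fingers close. It gives the time, the measured TCP pose, the force, the opening and the grip force at its end, in the units of the state.
- sense(): the state, without advancing time (a new reading comes with each control period).
- get_image(name): name is "scene" or "side" or "wrist"; returns a dict with "color" (480x640x3 uint8, blue, green, red), "depth" (480x640 float32, m along the optical axis (not along the pixel's ray), 0 where there is no reading), "camera_matrix" (3x3 intrinsics, pixels), "R" (3x3) and "t" (3): a world point X has camera coordinates R X + t. Camera axes: x right, y down, z forward; pixel columns grow to the right and rows downward; lengths in m; the calibration is good to about 2 mm. A picture is of the moment at which its call begins.
- finish_job(): hands the job in; it is judged then, once.
The state is a dict: "time_s": time; "joints": joint angles; "qvel": joint speeds; "tau": joint torques, N m; "eef_pos": TCP position; "ee_rot": TCP orientation; "wrist_force": force on the tool from outside, world axes, zero at the start; "torque": the same for the moment, N m; "width": finger opening in m; "grip_force": force on a finger pad.
Only numpy, scipy, OpenCV 4.12 (cv2) and the standard library are available. Lean on these libraries where they do the work, as an engineer would, in place of code of your own. Each camera call takes 0.05 s, during which the arm holds its last target. There are 200 camera calls.

TASK

Pack up after the game: put the red die that lies on the board into the dice box, then slide the box's lid shut along its channel, pushing it over the ridge at the far end until it clicks and stays fully home. Push firmly but do not ram the lid into the end of the box, let go of everything, and leave the model buildings, the walker figure and the dice cup where they stand.

Things in the scene. Friction and masses are not known exactly. Their poses are not given: they have to be found in the camera images.
- box: Open wooden dice box, fixed: 203 long (x), 104 wide (y), 57.5 high; origin under it, x = the way the lid closes, sides from x = -105 (mouth) to 98. Inside 80 wide, floor at z = 5. Wall at the mouth 41 high: the lid slides in over it. Side channels, 92 wide, carry the lid on ledges at z = 42 under lips z = 51.5 to 57.5 that reach in to y = +-40. Fixed small dice, 14 high, lie at x below -50.
- box_in (a point): Point on the box's inner floor, at x = 12, y = 0, z = 5 of the box: middle of the part that the lid leaves open at the start (free from about x = -15 or less to x = 37 or more, 80 wide between the lips).
- box_stop (a point): NOMINAL place of the upright stop at the box's far end (x = 80, y = 0, z = 50 of the box). The dark end block is adjustable: its low part (from x = 46, top z = 34), the ridge on it and the stop (79 wide, z = 34 to 58) together sit anywhere from 9 mm nearer to 9 mm farther in x than all numbers given; no reading tells where, it must be found by feel.
- ridge (a joint): White sprung ridge across the end block, 70 long (y): ramps up 4 mm above the ledges over 24 mm, crest 5.7 mm before the stop, then drops steeply. 0 (m) = up, grows as pressed down (6 N + 5 N per mm). The lid's front edge must ride over it: the push on the lid grows to roughly 9 to 16 N at the crest, then the ridge snaps up behind the edge and the push falls off; 4 mm on the lid meets the stop: at most 25 N there.
- lid: Sliding plywood lid, loose in the channel: plate 184 (x) x 90 (y) x 8, 0.08 to 0.17 kg; origin mid underside, x = closing way, z up; front edge at x = 92. Home, its origin is nominally at x = -12.5 (+-9 with the end block), y = 0, z = 42 of the box; at the start at x = -107 to -127, tail out of the mouth, drooping about a degree. Its underside is hollowed 5 deep from x = 61 to 89 for the ridge.
- lid_bar (a point): Middle of the red grip bar on top of the lid: 12 thick (x), 50 long (y), 24 high; 72 mm behind the lid's origin (x = -72, y = 0, z = 20 in the lid's frame); its top is 12 mm above this point, the lid's upper face 12 mm below it. It can be pinched from above across its thickness, or pushed from behind.
- die: The red die with white pips, a 20 mm cube, 12 g, lying flat on the board at any yaw. Origin at its centre.
- tower: Bystander: brown card building, 70 x 90 x 120 high, loose; origin under its centre.
- shop: Bystander: pale card building, 60 x 80 x 75 high, loose; origin under its centre.
- walker: Bystander: small grey walking-machine figure on a round black base 40 across, 46 high, loose; origin under its centre.
- dice_cup: Bystander: black open cup, 72 across, 85 high, loose; origin under its centre.
There are look-alikes about, which are no part of the job. Of the things like the lid, leave any that is yellow; of the rest the smaller one is meant. Several things have the shape of the box; the one meant has the colours described above.

How it is judged:
By the outcome, as a careful person would: the job done as asked, in the order asked, and still so for the second after the job is handed in, with the robot touching nothing.
It also fails if it takes over 58 s, if anything falls off the work surface, if the arm or the gripper's body presses on something with over 40 N, if the wrist force passes 120 N, or if a joint passes its speed limit or range.

## Working session

There is one attempt and no reset: what is moved stays moved. The work goes in short steps, Python scripts to look and compute and a tool call to move; the robot and the scene stay as the last step left them, time stands still between calls to the robot, and variables do not carry over. Pictures are saved under pics/ and viewed, at most 10 in all, crops included, and the job is handed in when it is done.

Besides the shell and the picture viewer there is one more tool, called after ">>>" by a JSON object that holds its "fn" and its "kwargs". carry_out: Moves the arm, as the interface text tells. Its arguments: {"type":"object","properties":{"motion":{"type":"array"},"gripper":{"type":"number"},"grip_force":{"type":"number"}},"required":["motion"]}

```bash
mkdir -p pics
cat > h.py <<'E'
import numpy as np, cv2, pickle
from workcell import sense, get_image, finish_job, pinch_z
def snap(n,f=None):
    d=get_image(n)
    if f: cv2.imwrite('pics/'+f+'.png',d['color']); pickle.dump(d,open('pics/'+f+'.pkl','wb'))
    return d
def load(f): return pickle.load(open('pics/'+f+'.pkl','rb'))
def ray(d,u,v,z):
    K=d['camera_matrix'];R=d['R'];t=np.ravel(d['t'])
    c=-R.T@t; r=R.T@np.linalg.inv(K)@np.array([u,v,1.])
    return c+r*(z-c[2])/r[2]
def dep(d,u,v):
    K=d['camera_matrix'];R=d['R'];t=np.ravel(d['t'])
    z=d['depth'][int(v),int(u)]
    return R.T@(np.linalg.inv(K)@np.array([u,v,1.])*z-t)
E
python3 - <<'E'
from h import *
s=sense();print(s['time_s'],s['eef_pos'],s['ee_rot'],s['width'],pinch_z)
for n in ['scene','side']: 
    d=snap(n,n+'0'); print(n,-d['R'].T@np.ravel(d['t']))
E
```

```text
0.0 [ 0.11672366 -0.48583686  0.23081379] [[ 9.72333690e-01  2.33596079e-01 -2.60739180e-04]
 [ 2.33596225e-01 -9.72333098e-01  1.07233398e-03]
 [-3.03232239e-06 -1.10357414e-03 -9.99999391e-01]] 0.08528902579353641 0.0187
scene [1.07621164 0.96613138 0.84382844]
side [ 0.47958511 -0.68097113  0.53930728]
```

View pics/scene0.png

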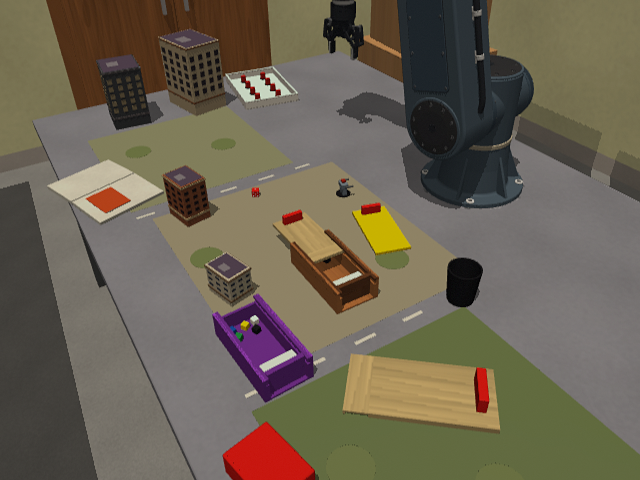

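View pics/side0.png

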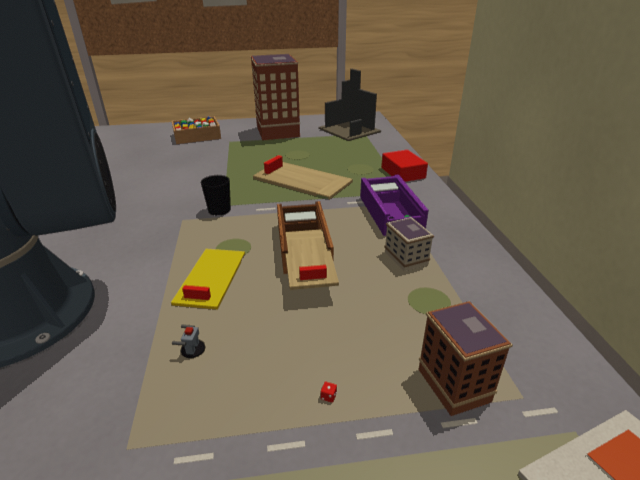

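The meant box is the brown one: scene (335,270), side (305,235). The purple one at scene (263,345) is a decoy. The meant lid is the plywood one in the brown box: scene (310,235), side (310,255). The yellow lid at scene (381,228) and the bigger plywood one at scene (420,390) are look-alikes. The die is at scene (255,191), side (329,391), and the walker's red top at side (189,330) is not it.

```bash
cat > m.py <<'E'
from h import *
for n in ['scene0','side0']:
    d=load(n);c=d['color'];hsv=cv2.cvtColor(c,cv2.COLOR_BGR2HSV)
    m=(((hsv[...,0]<5)|(hsv[...,0]>174))&(hsv[...,1]>190)&(hsv[...,2]>90)).astype(np.uint8)
    k,l,st,ce=cv2.connectedComponentsWithStats(m)
    for i in range(1,k):
        if st[i,4]<30: continue
        v,u=np.nonzero(l==i)
        P=np.array([dep(d,a,b) for a,b in zip(u,v)]); top=P[P[:,2]>np.percentile(P[:,2],95)-.004]
        print(n,st[i],ce[i].round(1),'med',np.median(P,0).round(3),'top',top.mean(0).round(4), 'ext',np.ptp(P,0).round(3))
    # lip tops of box: points z in .054-.061
    K=d['camera_matrix'];vv,uu=np.mgrid[0:480,0:640]
    X=np.stack([uu,vv,np.ones_like(uu)],-1)@np.linalg.inv(K).T*d['depth'][...,None]
    W=(X-np.ravel(d['t']))@d['R']
    br=(hsv[...,0]>5)&(hsv[...,0]<18)&(hsv[...,1]>120)&(abs(W[...,2]-.0575)<.003)&(d['depth']>0)
    br&=(W[...,0]>.3)&(W[...,0]<.65)&(abs(W[...,1])<.3)
    k,l,st,ce=cv2.connectedComponentsWithStats(br.astype(np.uint8))
    for i in range(1,k):
        if st[i,4]<25: continue
        p=W[l==i]; r=cv2.minAreaRect((p[:,:2]*1000).astype(np.float32)); print('  lip',st[i],np.round(cv2.boxPoints(r)).tolist(),p[:,2].mean().round(4))
E
python3 m.py
python3 - <<'E'
from h import *
a=load('side0')['color'];b=load('scene0')['color']
A=cv2.resize(a[190:410,170:370],(400,440));B=cv2.resize(b[170:320,230:430],(400,300))
o=np.zeros((440,800,3),np.uint8);o[:,:400]=A;o[:300,400:]=B;cv2.imwrite('pics/crop1.png',o)
E
```

```text
scene0 [252 188   7   9  45] [255.  191.4] med [ 0.55  -0.26   0.017] top [ 0.5475 -0.2622  0.0207] ext [0.021 0.025 0.021]
scene0 [362 203  18  11 157] [370.6 208.2] med [ 0.338 -0.01   0.026] top [0.3564 0.0112 0.0524] ext [0.762 0.987 0.838]
scene0 [282 210  20  15 187] [291.9 216.8] med [ 0.556 -0.034  0.066] top [ 5.745e-01 -5.000e-04  1.007e-01] ext [0.547 1.01  0.794]
scene0 [476 368  13  45 434] [482.2 390.1] med [0.523 0.574 0.046] top [0.5167 0.5653 0.0499] ext [0.59  0.434 0.831]
scene0 [ 223  422   92   58 3375] [265.7 458.2] med [0.896 0.492 0.051] top [0.897  0.4966 0.056 ] ext [0.232 0.53  0.838]
  lip [290 229  89  67 774] [[501.0, 45.0], [608.0, 43.0], [611.0, 249.0], [504.0, 251.0]] 0.0581
side0 [383 150  45  31 792] [408.  164.5] med [0.903 0.451 0.05 ] top [0.8926 0.473  0.0587] ext [0.475 1.241 0.536]
side0 [264 156  18  18 167] [272.3 163.7] med [0.512 0.548 0.037] top [0.5129 0.5333 0.055 ] ext [0.061 1.265 0.524]
side0 [300 265  26  15 324] [312.4 272.1] med [ 0.555 -0.044  0.065] top [ 0.5538 -0.0587  0.0851] ext [0.1   0.646 0.489]
side0 [183 286  27  13 280] [196.  292.2] med [ 0.34  -0.019  0.025] top [ 0.3398 -0.018   0.0319] ext [0.047 0.022 0.024]
side0 [185 328   8   5  30] [188.5 329.9] med [ 0.342 -0.143  0.046] top [ 0.3424 -0.1423  0.0456] ext [0.011 0.01  0.004]
side0 [321 382  15  20 200] [328.  391.5] med [ 0.548 -0.271  0.02 ] top [ 0.5494 -0.2674  0.0204] ext [0.022 0.023 0.02 ]
  lip [277 202  56  50 612] [[506.0, 45.0], [610.0, 44.0], [611.0, 246.0], [507.0, 246.0]] 0.0581
```

View pics/crop1.png

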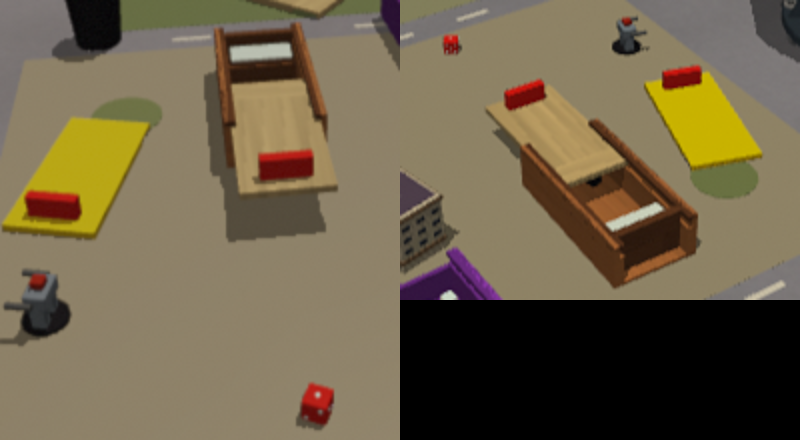

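Enlarged crop: the red die sits alone at side (328,391). The plywood lid with its red bar sits in the brown box with the white ridge at the far end. The measured box is 104 x 202 mm with its top at z 58, as stated. Next I go above the die.

>>> {"fn": "carry_out", "kwargs": {"motion": [{"xyz":[0.04,-0.01,0.007],"rotation":[0,0,1.5]},{"xyz":[0.08,-0.02,0.014],"rotation":[0,0,3]},{"xyz":[0.12,-0.03,0.02],"rotation":[0,0,4.5]},{"xyz":[0.16,-0.04,0.027],"rotation":[0,0,6]},{"xyz":[0.2,-0.05,0.034],"rotation":[0,0,7.5]},{"xyz":[0.24,-0.06,0.04],"rotation":[0,0,9]},{"xyz":[0.28,-0.07,0.047],"rotation":[0,0,10.5]},{"xyz":[0.32,-0.08,0.054],"rotation":[0,0,12]},{"xyz":[0.36,-0.09,0.06],"rotation":[0,0,13.5]},{"xyz":[0.4,-0.1,0.068],"rotation":[0,0,13.5]},{"xyz":[0.44,-0.108,0.075],"rotation":[0,0,13.5]},{"xyz":[0.472,-0.114,0.08],"rotation":[0,0,13.5]},{"xyz":[0.472,-0.114,0.08],"rotation":[0,0,13.5]},{"xyz":[0.472,-0.114,0.08],"rotation":[0,0,13.5]},{"xyz":[0.472,-0.114,0.08],"rotation":[0,0,13.5]},{"xyz":[0.472,-0.114,0.08],"rotation":[0,0,13.5]},{"xyz":[0.472,-0.114,0.08],"rotation":[0,0,13.5]}]}}

```text
time_s: 1.52
eef_pos: [0.5483, -0.2658, 0.1518]
ee_rot: [[1.0, -0.001, 0.0], [-0.001, -1.0, -0.0], [0.0, 0.0, -1.0]]
wrist_force: [-0.6, -0.3, 0.2]
width: 0.0854
grip_force: 0.0
```

```bash
cat > d.py <<'E'
from h import *
s=sense();print(s['time_s'],s['eef_pos'].round(4) if hasattr(s['eef_pos'],'round') else s['eef_pos'],np.round(s['ee_rot'],3).tolist(),s['wrist_force'])
d=snap('wrist','wrist1');hsv=cv2.cvtColor(d['color'],cv2.COLOR_BGR2HSV)
m=(((hsv[...,0]<5)|(hsv[...,0]>174))&(hsv[...,1]>150)&(hsv[...,2]>60)).astype(np.uint8)
m=cv2.morphologyEx(m,cv2.MORPH_CLOSE,np.ones((15,15)))
k,l,st,ce=cv2.connectedComponentsWithStats(m)
for i in range(1,k):
    if st[i,4]<300: continue
    v,u=np.nonzero(l==i);P=np.array([dep(d,a,b) for a,b in zip(u,v)]);T=P[abs(P[:,2]-.02)<.003]
    print(st[i],ce[i],len(T))
    if len(T)>50:
        print(cv2.minAreaRect((T[:,:2]*1000).astype(np.float32)),T[:,2].mean())
E
python3 d.py
```

```text
1.5167 [ 0.5483 -0.2658  0.1518] [[1.0, -0.001, 0.0], [-0.001, -1.0, -0.0], [0.0, 0.0, -1.0]] [-0.60057295 -0.25207676  0.15411635]
[295 209  30  29 552] [309.42210145 223.05978261] 526
((548.4607543945312, -264.8720703125), (19.277572631835938, 19.056583404541016), 62.57628631591797) 0.01836171399943868
```

View pics/wrist1.png

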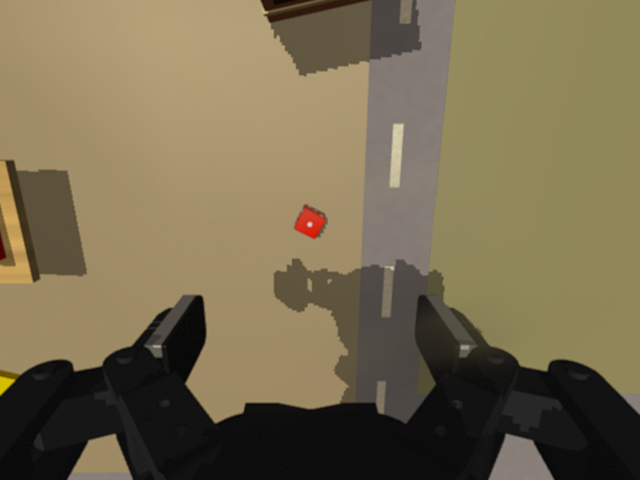

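The wrist view shows the red die at (310,223), 19 mm square, centred at (0.5485, -0.265), turned about 27°. The tower is clear of the fingers, so I turn, descend and grip.

>>> {"fn": "carry_out", "kwargs": {"motion": [{"xyz":[0,-0.001,0.02],"rotation":[0,0,6]},{"xyz":[0,-0.001,0.045],"rotation":[0,0,12]},{"xyz":[0,-0.001,0.075],"rotation":[0,0,18]},{"xyz":[0,-0.001,0.1],"rotation":[0,0,24]},{"xyz":[0,-0.001,0.12],"rotation":[0,0,27.4]},{"xyz":[0,-0.001,0.135],"rotation":[0,0,27.4]},{"xyz":[0,-0.001,0.144],"rotation":[0,0,27.4]},{"xyz":[0,-0.001,0.148],"rotation":[0,0,27.4]},{"xyz":[0,-0.001,0.148],"rotation":[0,0,27.4]},{"xyz":[0,-0.001,0.148],"rotation":[0,0,27.4]},{"xyz":[0,-0.001,0.148],"rotation":[0,0,27.4]},{"xyz":[0,-0.001,0.148],"rotation":[0,0,27.4]}]}}

```text
time_s: 2.57
eef_pos: [0.5461, -0.2715, 0.0043]
ee_rot: [[0.894, -0.447, 0.004], [-0.447, -0.894, 0.005], [0.001, -0.007, -1.0]]
wrist_force: [0.4, 0.6, 0.4]
width: 0.0853
grip_force: 0.0
```

>>> {"fn": "carry_out", "kwargs": {"motion": [{"xyz":[0,0,0],"rotation":[0,0,0]},{"xyz":[0,0,0],"rotation":[0,0,0]},{"xyz":[0,0,0],"rotation":[0,0,0]},{"xyz":[0,0,0],"rotation":[0,0,0]},{"xyz":[0,0,0],"rotation":[0,0,0]},{"xyz":[0,0,0],"rotation":[0,0,0]},{"xyz":[0,0,0],"rotation":[0,0,0]},{"xyz":[0,0,0],"rotation":[0,0,0]},{"xyz":[0,0,0],"rotation":[0,0,0]},{"xyz":[0,0,0],"rotation":[0,0,0]},{"xyz":[0,0,0],"rotation":[0,0,0]},{"xyz":[0,0,0],"rotation":[0,0,0]}], "gripper": 0.01, "grip_force": 25}}

```text
time_s: 3.57
eef_pos: [0.5455, -0.2713, 0.0034]
ee_rot: [[0.894, -0.448, 0.003], [-0.448, -0.894, 0.006], [0.0, -0.007, -1.0]]
wrist_force: [-0.6, -0.0, 4.5]
width: 0.0196
grip_force: 27.8
```

Gripped, with the opening at 19.6 mm. Next I lift and carry the die over the box's open part.

>>> {"fn": "carry_out", "kwargs": {"motion": [{"xyz":[0,0,-0.03],"rotation":[0,0,0]},{"xyz":[0,0,-0.065],"rotation":[0,0,0]},{"xyz":[-0.005,-0.01,-0.1],"rotation":[0,0,0]},{"xyz":[-0.018,-0.039,-0.13],"rotation":[0,0,-3]},{"xyz":[-0.034,-0.073,-0.145],"rotation":[0,0,-6]},{"xyz":[-0.05,-0.107,-0.145],"rotation":[0,0,-9]},{"xyz":[-0.066,-0.142,-0.145],"rotation":[0,0,-12]},{"xyz":[-0.082,-0.176,-0.145],"rotation":[0,0,-15]},{"xyz":[-0.098,-0.21,-0.145],"rotation":[0,0,-18]},{"xyz":[-0.114,-0.245,-0.145],"rotation":[0,0,-21]},{"xyz":[-0.13,-0.28,-0.145],"rotation":[0,0,-24]},{"xyz":[-0.146,-0.314,-0.145],"rotation":[0,0,-26.6]},{"xyz":[-0.16,-0.345,-0.145],"rotation":[0,0,-26.6]},{"xyz":[-0.171,-0.369,-0.145],"rotation":[0,0,-26.6]},{"xyz":[-0.178,-0.384,-0.145],"rotation":[0,0,-26.6]},{"xyz":[-0.181,-0.389,-0.145],"rotation":[0,0,-26.6]},{"xyz":[-0.181,-0.389,-0.145],"rotation":[0,0,-26.6]},{"xyz":[-0.181,-0.389,-0.145],"rotation":[0,0,-26.6]},{"xyz":[-0.181,-0.389,-0.145],"rotation":[0,0,-26.6]},{"xyz":[-0.181,-0.389,-0.145],"rotation":[0,0,-26.6]}]}}

```text
time_s: 5.23
eef_pos: [0.5638, 0.0491, 0.151]
ee_rot: [[0.998, 0.065, -0.001], [0.065, -0.997, 0.041], [0.002, -0.041, -0.999]]
wrist_force: [0.2, -0.5, 0.2]
width: 0.0195
grip_force: 27.2
```

Run:
```python
from h import *
s=sense();print(s['time_s'],s['joints'],s['eef_pos'])
d=snap('wrist','wrist2');print(s['width'])
```

```text
5.2333 [  3.68185288  21.32382648  -1.33402772  67.23671346   2.3226822
 179.94344676] [0.56382474 0.04909847 0.15096956]
0.019480652142779477
```

View pics/wrist2.png

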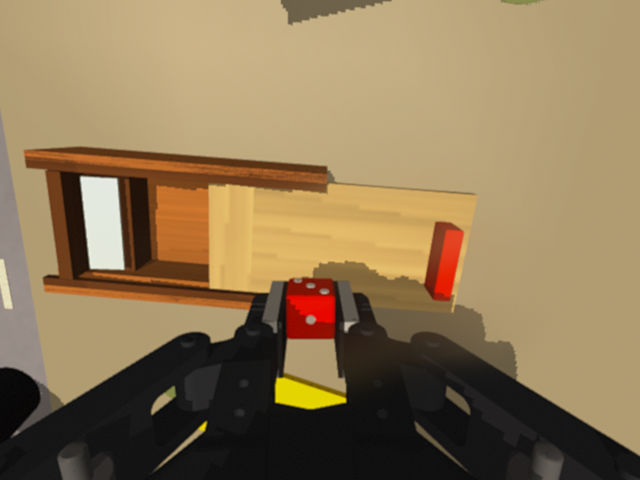

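The wrist view shows the die held at (310,305) over the lid, and the box opening is to the left, around (180,225). Joint 6 reached its 180° limit, which stopped the motion early. I'll turn half a turn back.

>>> {"fn": "carry_out", "kwargs": {"motion": [{"xyz":[0,0,0],"rotation":[0,0,-7]},{"xyz":[0,0,0],"rotation":[0,0,-14]},{"xyz":[0,0,0],"rotation":[0,0,-21]},{"xyz":[0,0,0],"rotation":[0,0,-28]},{"xyz":[0,0,0],"rotation":[0,0,-35]},{"xyz":[0,0,0],"rotation":[0,0,-42]},{"xyz":[0,0,0],"rotation":[0,0,-49]},{"xyz":[0,0,0],"rotation":[0,0,-56]},{"xyz":[0,0,0],"rotation":[0,0,-63]},{"xyz":[0,0,0],"rotation":[0,0,-70]},{"xyz":[0,0,0],"rotation":[0,0,-77]},{"xyz":[0,0,0],"rotation":[0,0,-84]},{"xyz":[0,0,0],"rotation":[0,0,-90]},{"xyz":[0,0,0],"rotation":[0,0,-90]},{"xyz":[0,0,0],"rotation":[0,0,-90]},{"xyz":[0,0,0],"rotation":[0,0,-90]}]}}

```text
time_s: 6.62
eef_pos: [0.5638, 0.0496, 0.151]
ee_rot: [[-0.062, 0.998, -0.001], [0.997, 0.062, 0.041], [0.041, 0.002, -0.999]]
wrist_force: [-0.5, 0.2, -0.4]
width: 0.0194
grip_force: 27.2
```

Run:
```python
from h import *
s=sense();print(s['time_s'],np.round(s['joints'],1),np.round(s['eef_pos'],4),np.round(s['ee_rot'],4))
# box from wrist2: channel/lip tops by depth
d=load('wrist2');K=d['camera_matrix'];vv,uu=np.mgrid[0:480,0:640]
X=np.stack([uu,vv,np.ones_like(uu)],-1)@np.linalg.inv(K).T*d['depth'][...,None]
W=(X-np.ravel(d['t']))@d['R']
hsv=cv2.cvtColor(d['color'],cv2.COLOR_BGR2HSV)
m=(abs(W[...,2]-.0575)<.004)&(vv<320)&(hsv[...,0]<18)&(hsv[...,1]>120)
k,l,st,ce=cv2.connectedComponentsWithStats(m.astype(np.uint8))
for i in range(1,k):
    if st[i,4]<150: continue
    p=W[l==i]; print(st[i],np.round(cv2.boxPoints(cv2.minAreaRect((p[:,:2]*1000).astype(np.float32)))).tolist(),p[:,2].mean())
r=((hsv[...,0]<5)|(hsv[...,0]>174))&(hsv[...,1]>190)&(uu>400)&(abs(W[...,2]-.074)<.006)
p=W[r];print('bar top',len(p),np.round(cv2.boxPoints(cv2.minAreaRect((p[:,:2]*1000).astype(np.float32)))).tolist(),p[:,2].mean(),p.mean(0))
```

```text
6.6167 [ 3.7 21.3 -1.3 67.2  2.3 90.2] [0.5638 0.0496 0.151 ] [[-6.230e-02  9.981e-01 -7.000e-04]
 [ 9.972e-01  6.230e-02  4.070e-02]
 [ 4.060e-02  1.800e-03 -9.992e-01]]
[   24   150   304   160 10719] [[504.0, 46.0], [608.0, 45.0], [610.0, 249.0], [506.0, 250.0]] 0.05587056810905463
[426 223  30  70 339] [[532.0, -32.0], [580.0, -43.0], [583.0, -33.0], [534.0, -22.0]] 0.05745845930816202
bar top 508 [[532.0, -32.0], [532.0, -43.0], [565.0, -43.0], [565.0, -32.0]] 0.0705623992696355 [ 0.54369194 -0.03750313  0.0705624 ]
```

>>> {"fn": "carry_out", "kwargs": {"motion": [{"xyz":[0.03,0,0.01],"rotation":[0,-0.6,1]},{"xyz":[0.06,0,0.02],"rotation":[0,-1.2,2]},{"xyz":[0.085,0,0.035],"rotation":[0,-1.8,3]},{"xyz":[0.105,0,0.055],"rotation":[0,-2.3,4.1]},{"xyz":[0.105,0,0.055],"rotation":[0,-2.3,4.1]},{"xyz":[0.105,0,0.075],"rotation":[0,-2.3,4.1]},{"xyz":[0.104,0,0.095],"rotation":[0,-2.3,4.1]},{"xyz":[0.103,0,0.115],"rotation":[0,-2.3,4.1]},{"xyz":[0.103,0,0.125],"rotation":[0,-2.3,4.1]},{"xyz":[0.103,0,0.125],"rotation":[0,-2.3,4.1]},{"xyz":[0.103,0,0.125],"rotation":[0,-2.3,4.1]},{"xyz":[0.103,0,0.125],"rotation":[0,-2.3,4.1]}]}}

```text
time_s: 7.62
eef_pos: [0.5576, 0.1575, 0.0315]
ee_rot: [[0.006, 1.0, 0.002], [1.0, -0.006, 0.001], [0.001, 0.002, -1.0]]
wrist_force: [1.0, -0.5, 0.8]
width: 0.019
grip_force: 27.2
```

>>> {"fn": "carry_out", "kwargs": {"motion": [{"xyz":[0,0,0.005]},{"xyz":[0,0,0.01]},{"xyz":[0,0,0.01]},{"xyz":[0,0,0.01]}]}}

```text
validation failed for argument at $.mo...
```

>>> {"fn": "carry_out", "kwargs": {"motion": [{"xyz":[0,0,0]},{"xyz":[0,0,0]},{"xyz":[0,0,0]},{"xyz":[0,0,0]},{"xyz":[0,0,-0.02]},{"xyz":[0,0,-0.05]},{"xyz":[0,0,-0.09]},{"xyz":[0,0,-0.12]},{"xyz":[0,0,-0.14]},{"xyz":[0,0,-0.14]},{"xyz":[0,0,-0.14]},{"xyz":[0,0,-0.14]}], "gripper": 0.032}}

```text
validation failed for argument at $.mo...
```

Run:
```python
from h import *
d=snap('scene','scene2');w=snap('wrist','wrist3')
o=np.hstack([cv2.resize(d['color'][170:320,230:430],(400,300)),cv2.resize(w['color'],(400,300))]);cv2.imwrite('pics/c3.png',o)
```

```text
(no output)
```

View pics/c3.png

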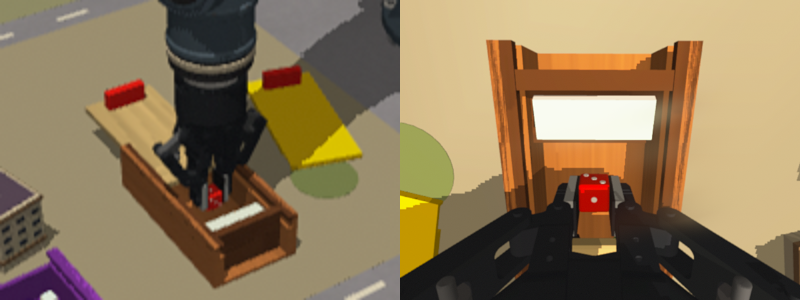

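The moves were refused because "rotation" is required. The picture shows the die still held at right-half (594,192), between the side walls and short of the white ridge. I'll repeat both moves with the rotation given.

>>> {"fn": "carry_out", "kwargs": {"motion": [{"xyz":[0,0,0.005],"rotation":[0,0,0]},{"xyz":[0,0,0.01],"rotation":[0,0,0]},{"xyz":[0,0,0.01],"rotation":[0,0,0]},{"xyz":[0,0,0.01],"rotation":[0,0,0]}]}}

```text
time_s: 8.05
eef_pos: [0.5565, 0.1574, 0.0199]
ee_rot: [[0.005, 1.0, -0.0], [1.0, -0.005, 0.0], [0.0, -0.0, -1.0]]
wrist_force: [-0.7, 0.2, 0.5]
width: 0.0194
grip_force: 27.2
```

>>> {"fn": "carry_out", "kwargs": {"motion": [{"xyz":[0,0,0],"rotation":[0,0,0]},{"xyz":[0,0,0],"rotation":[0,0,0]},{"xyz":[0,0,0],"rotation":[0,0,0]},{"xyz":[0,0,0],"rotation":[0,0,0]},{"xyz":[0,0,-0.02],"rotation":[0,0,0]},{"xyz":[0,0,-0.05],"rotation":[0,0,0]},{"xyz":[0,0,-0.09],"rotation":[0,0,0]},{"xyz":[0,0,-0.12],"rotation":[0,0,0]},{"xyz":[0,0,-0.14],"rotation":[0,0,0]},{"xyz":[0,0,-0.14],"rotation":[0,0,0]},{"xyz":[0,0,-0.14],"rotation":[0,0,0]},{"xyz":[0,0,-0.14],"rotation":[0,0,0]}], "gripper": 0.032}}

```text
time_s: 9.05
eef_pos: [0.5565, 0.1573, 0.1595]
ee_rot: [[0.005, 1.0, -0.0], [1.0, -0.005, 0.0], [0.0, -0.0, -1.0]]
wrist_force: [0.2, -0.3, 0.3]
width: 0.0318
grip_force: 0.0
```

Run:
```python
from h import *
s=sense();print(s['time_s'],np.round(s['joints'],1))
d=snap('wrist','wrist4');hsv=cv2.cvtColor(d['color'],cv2.COLOR_BGR2HSV)
r=((hsv[...,0]<5)|(hsv[...,0]>174))&(hsv[...,1]>190)&(hsv[...,2]>60)
k,l,st,ce=cv2.connectedComponentsWithStats(r.astype(np.uint8))
for i in range(1,k):
    if st[i,4]>60: 
        v,u=np.nonzero(l==i);P=np.array([dep(d,a,b) for a,b in zip(u,v)]);print(st[i],np.median(P,0).round(3),P.max(0).round(3),P.min(0).round(3))
```

```text
9.05 [ 15.8  22.7   1.9  69.3   0.  106.1]
[299 211  24  23 483] [0.556 0.16  0.023] [0.565 0.23  0.301] [0.547 0.149 0.021]
[ 47 381  37  26 435] [ 0.323 -0.004  0.024] [0.556 0.23  0.301] [ 0.312 -0.012  0.009]
```

View pics/wrist4.png

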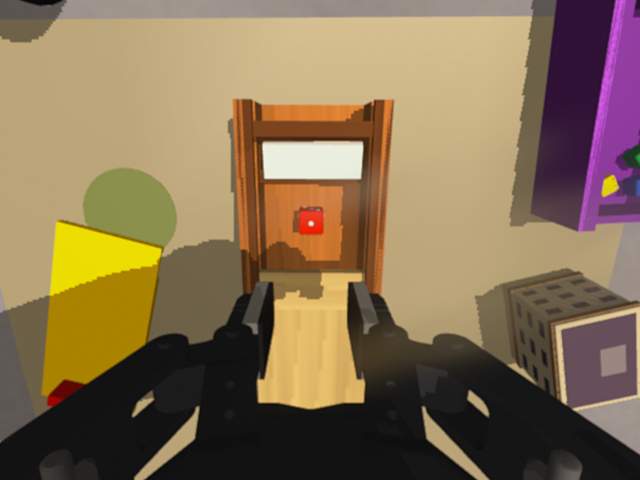

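The die is in the box on the floor, at pixel (311,222), centre (0.556, 0.160), top z 0.022, clear of the end block. Next I shut the fingers and go behind the lid's bar.

>>> {"fn": "carry_out", "kwargs": {"motion": [{"xyz":[-0.035,0,0],"rotation":[0,0,0]},{"xyz":[-0.07,0,0],"rotation":[0,0,0]},{"xyz":[-0.105,0,0],"rotation":[0,0,0]},{"xyz":[-0.14,0,0],"rotation":[0,0,0]},{"xyz":[-0.175,0,0],"rotation":[0,0,0]},{"xyz":[-0.21,0,0],"rotation":[0,0,0]},{"xyz":[-0.235,0,0],"rotation":[0,0,0]},{"xyz":[-0.242,0,0],"rotation":[0,0,0]},{"xyz":[-0.242,0,0],"rotation":[0,0,0]},{"xyz":[-0.242,0,0.03],"rotation":[0,0,0]},{"xyz":[-0.242,0,0.06],"rotation":[0,0,0]},{"xyz":[-0.242,0,0.085],"rotation":[0,0,0]},{"xyz":[-0.242,0,0.1],"rotation":[0,0,0]},{"xyz":[-0.242,0,0.1],"rotation":[0,0,0]},{"xyz":[-0.242,0,0.1],"rotation":[0,0,0]}], "gripper": 0.0}}

```text
time_s: 10.35
eef_pos: [0.5549, -0.0833, 0.0596]
ee_rot: [[0.004, 1.0, -0.002], [1.0, -0.004, 0.001], [0.001, -0.002, -1.0]]
wrist_force: [0.8, 0.1, 0.1]
width: -0.0002
grip_force: 0.0
```

Run:
```python
from h import *
s=sense();print(s['time_s'],np.round(s['eef_pos'],4),s['width'])
d=snap('wrist','wrist5');hsv=cv2.cvtColor(d['color'],cv2.COLOR_BGR2HSV)
e=snap('side','side5')
o=np.hstack([cv2.resize(d['color'],(400,300)),cv2.resize(e['color'][180:330,200:400],(400,300))]);cv2.imwrite('pics/c5.png',o)
```

```text
10.35 [ 0.5549 -0.0833  0.0596] -0.0002183625601855687
```

View pics/c5.png

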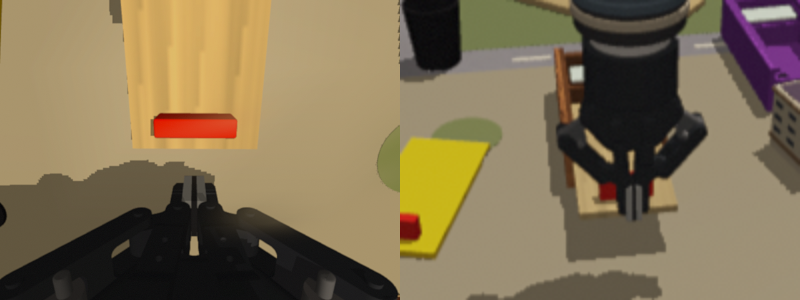

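The shut fingers (left half 195,190) are centred behind the bar (195,127). I'll advance, make contact and begin the slide.

>>> {"fn": "carry_out", "kwargs": {"motion": [{"xyz":[0.006,0,0],"rotation":[0,0,0]},{"xyz":[0.012,0,0],"rotation":[0,0,0]},{"xyz":[0.018,0,0],"rotation":[0,0,0]},{"xyz":[0.022,0,0],"rotation":[0,0,0]},{"xyz":[0.025,0,0],"rotation":[0,0,0]},{"xyz":[0.028,0,0],"rotation":[0,0,0]},{"xyz":[0.031,0,0],"rotation":[0,0,0]},{"xyz":[0.034,0,0],"rotation":[0,0,0]},{"xyz":[0.037,0,0],"rotation":[0,0,0]},{"xyz":[0.04,0,0],"rotation":[0,0,0]}]}}

```text
time_s: 11.28
eef_pos: [0.5558, -0.0443, 0.0601]
ee_rot: [[0.005, 1.0, 0.0], [1.0, -0.005, 0.001], [0.001, 0.0, -1.0]]
wrist_force: [-0.3, -0.5, -0.5]
width: 0.0002
grip_force: 0.3
```

>>> {"fn": "carry_out", "kwargs": {"motion": [{"xyz":[0.004,0,0],"rotation":[0,0,0]},{"xyz":[0.008,0,0],"rotation":[0,0,0]},{"xyz":[0.012,0,0],"rotation":[0,0,0]},{"xyz":[0.016,0,0],"rotation":[0,0,0]},{"xyz":[0.02,0,0],"rotation":[0,0,0]},{"xyz":[0.024,0,0],"rotation":[0,0,0]},{"xyz":[0.028,0,0],"rotation":[0,0,0]},{"xyz":[0.032,0,0],"rotation":[0,0,0]},{"xyz":[0.036,0,0],"rotation":[0,0,0]},{"xyz":[0.04,0,0],"rotation":[0,0,0]}]}}

```text
time_s: 12.12
eef_pos: [0.556, -0.0041, 0.0602]
ee_rot: [[0.005, 1.0, 0.0], [1.0, -0.005, 0.001], [0.001, 0.0, -1.0]]
wrist_force: [-0.2, -0.6, 0.8]
width: 0.0004
grip_force: 0.2
```

```bash
cat > b.py <<'E'
from h import *
import sys
s=sense();print(s['time_s'],np.round(s['eef_pos'],4),np.round(s['wrist_force'],1))
d=snap('wrist','wx');hsv=cv2.cvtColor(d['color'],cv2.COLOR_BGR2HSV)
r=((hsv[...,0]<5)|(hsv[...,0]>174))&(hsv[...,1]>170)&(hsv[...,2]>50)
k,l,st,ce=cv2.connectedComponentsWithStats(r.astype(np.uint8))
for i in range(1,k):
    if st[i,4]>150:
        v,u=np.nonzero(l==i);P=np.array([dep(d,a,b) for a,b in zip(u,v)]);P=P[P[:,2]<.09];T=P[P[:,2]>np.percentile(P[:,2],90)-.004]
        print(st[i],'top',T.mean(0).round(4),T.min(0).round(4),T.max(0).round(4))
E
python3 b.py
```

```text
12.1167 [ 0.556  -0.0041  0.0602] [-0.2 -0.6  0.8]
[ 247  246  126   45 4452] top [0.5539 0.0141 0.0722] [0.5309 0.0069 0.069 ] [0.5796 0.0201 0.0745]
```

>>> {"fn": "carry_out", "kwargs": {"motion": [{"xyz":[0.003,0,0],"rotation":[0,0,0]},{"xyz":[0.006,0,0],"rotation":[0,0,0]},{"xyz":[0.009,0,0],"rotation":[0,0,0]},{"xyz":[0.012,0,0],"rotation":[0,0,0]},{"xyz":[0.014,0,0],"rotation":[0,0,0]},{"xyz":[0.016,0,0],"rotation":[0,0,0]},{"xyz":[0.018,0,0],"rotation":[0,0,0]},{"xyz":[0.02,0,0],"rotation":[0,0,0]}]}}

```text
time_s: 12.83
eef_pos: [0.5561, 0.0156, 0.0602]
ee_rot: [[0.005, 1.0, 0.0], [1.0, -0.005, 0.001], [0.001, 0.0, -1.0]]
wrist_force: [0.5, -1.0, 0.3]
width: 0.0
grip_force: 0.1
```

>>> {"fn": "carry_out", "kwargs": {"motion": [{"xyz":[0.0015,0,0],"rotation":[0,0,0]},{"xyz":[0.003,0,0],"rotation":[0,0,0]},{"xyz":[0.0045,0,0],"rotation":[0,0,0]},{"xyz":[0.006,0,0],"rotation":[0,0,0]}]}}

```text
time_s: 13.17
eef_pos: [0.5561, 0.0216, 0.0602]
ee_rot: [[0.005, 1.0, 0.0], [1.0, -0.005, 0.001], [0.001, 0.0, -1.0]]
wrist_force: [-0.8, -0.5, -0.5]
width: 0.0002
grip_force: 0.2
```

>>> {"fn": "carry_out", "kwargs": {"motion": [{"xyz":[0.0015,0,0],"rotation":[0,0,0]},{"xyz":[0.003,0,0],"rotation":[0,0,0]},{"xyz":[0.0045,0,0],"rotation":[0,0,0]},{"xyz":[0.006,0,0],"rotation":[0,0,0]}]}}

```text
time_s: 13.5
eef_pos: [0.5561, 0.0271, 0.0602]
ee_rot: [[0.006, 1.0, 0.0], [1.0, -0.006, -0.0], [-0.0, 0.0, -1.0]]
wrist_force: [-0.5, -5.8, 0.3]
width: 0.0
grip_force: 3.0
```

>>> {"fn": "carry_out", "kwargs": {"motion": [{"xyz":[0.001,0,0],"rotation":[0,0,0]},{"xyz":[0.002,0,0],"rotation":[0,0,0]},{"xyz":[0.003,0,0],"rotation":[0,0,0]},{"xyz":[0.004,0,0],"rotation":[0,0,0]}]}}

```text
time_s: 13.83
eef_pos: [0.5562, 0.0307, 0.0603]
ee_rot: [[0.006, 1.0, 0.001], [1.0, -0.006, -0.001], [-0.001, 0.001, -1.0]]
wrist_force: [-0.1, -8.6, 1.0]
width: -0.0001
grip_force: 4.2
```

>>> {"fn": "carry_out", "kwargs": {"motion": [{"xyz":[0.001,0,0],"rotation":[0,0,0]},{"xyz":[0.002,0,0],"rotation":[0,0,0]},{"xyz":[0.003,0,0],"rotation":[0,0,0]},{"xyz":[0.004,0,0],"rotation":[0,0,0]}]}}

```text
time_s: 14.17
eef_pos: [0.5563, 0.0344, 0.0603]
ee_rot: [[0.006, 1.0, 0.001], [1.0, -0.006, -0.002], [-0.002, 0.001, -1.0]]
wrist_force: [-0.3, -10.7, 1.4]
width: -0.0002
grip_force: 5.5
```

>>> {"fn": "carry_out", "kwargs": {"motion": [{"xyz":[0.001,0,0],"rotation":[0,0,0]},{"xyz":[0.002,0,0],"rotation":[0,0,0]},{"xyz":[0.003,0,0],"rotation":[0,0,0]}]}}

```text
time_s: 14.42
eef_pos: [0.5563, 0.0371, 0.0603]
ee_rot: [[0.006, 1.0, 0.001], [1.0, -0.006, -0.002], [-0.002, 0.001, -1.0]]
wrist_force: [0.3, -13.3, 1.6]
width: 0.0
grip_force: 6.5
```

>>> {"fn": "carry_out", "kwargs": {"motion": [{"xyz":[0.001,0,0],"rotation":[0,0,0]},{"xyz":[0.002,0,0],"rotation":[0,0,0]},{"xyz":[0.003,0,0],"rotation":[0,0,0]}]}}

```text
time_s: 14.67
eef_pos: [0.5564, 0.0401, 0.0603]
ee_rot: [[0.006, 1.0, 0.001], [1.0, -0.006, -0.002], [-0.002, 0.001, -1.0]]
wrist_force: [-0.0, -5.6, 0.9]
width: 0.0
grip_force: 2.7
```

The push fell off past about y 0.039, so the crest is passed. I'll continue in 1 mm steps to the stop.

>>> {"fn": "carry_out", "kwargs": {"motion": [{"xyz":[0.0005,0,0],"rotation":[0,0,0]},{"xyz":[0.001,0,0],"rotation":[0,0,0]},{"xyz":[0.001,0,0],"rotation":[0,0,0]}]}}

```text
time_s: 14.92
eef_pos: [0.5562, 0.0427, 0.0602]
ee_rot: [[0.005, 1.0, 0.0], [1.0, -0.005, 0.001], [0.001, 0.0, -1.0]]
wrist_force: [0.2, -0.7, -0.2]
width: -0.0
grip_force: 0.0
```

>>> {"fn": "carry_out", "kwargs": {"motion": [{"xyz":[0.0005,0,0],"rotation":[0,0,0]},{"xyz":[0.001,0,0],"rotation":[0,0,0]},{"xyz":[0.001,0,0],"rotation":[0,0,0]}]}}

```text
time_s: 15.17
eef_pos: [0.5562, 0.0436, 0.0602]
ee_rot: [[0.005, 1.0, 0.0], [1.0, -0.005, 0.001], [0.001, 0.0, -1.0]]
wrist_force: [0.6, 0.2, 0.5]
width: 0.0003
grip_force: 0.0
```

>>> {"fn": "carry_out", "kwargs": {"motion": [{"xyz":[0.0005,0,0],"rotation":[0,0,0]},{"xyz":[0.001,0,0],"rotation":[0,0,0]},{"xyz":[0.001,0,0],"rotation":[0,0,0]}]}}

```text
time_s: 15.42
eef_pos: [0.5562, 0.0441, 0.0602]
ee_rot: [[0.005, 1.0, 0.0], [1.0, -0.005, -0.0], [-0.0, 0.0, -1.0]]
wrist_force: [-1.5, -5.0, -0.5]
width: -0.0002
grip_force: 2.1
```

>>> {"fn": "carry_out", "kwargs": {"motion": [{"xyz":[0.0003,0,0],"rotation":[0,0,0]},{"xyz":[0.0005,0,0],"rotation":[0,0,0]},{"xyz":[0.0005,0,0],"rotation":[0,0,0]}]}}

```text
time_s: 15.67
eef_pos: [0.5561, 0.0442, 0.0602]
ee_rot: [[0.006, 1.0, 0.0], [1.0, -0.006, -0.001], [-0.001, 0.0, -1.0]]
wrist_force: [-0.7, -7.5, 1.3]
width: 0.0001
grip_force: 4.0
```

>>> {"fn": "carry_out", "kwargs": {"motion": [{"xyz":[0.0003,0,0],"rotation":[0,0,0]},{"xyz":[0.0004,0,0],"rotation":[0,0,0]},{"xyz":[0.0004,0,0],"rotation":[0,0,0]}]}}

```text
time_s: 15.92
eef_pos: [0.5561, 0.0442, 0.0602]
ee_rot: [[0.006, 1.0, 0.0], [1.0, -0.006, -0.002], [-0.002, 0.0, -1.0]]
wrist_force: [-1.5, -10.3, 2.1]
width: -0.0005
grip_force: 5.4
```

It's hard against the stop: position holds at 0.0442 while the force rises to 10 N. I'll back off, lift away and check.

>>> {"fn": "carry_out", "kwargs": {"motion": [{"xyz":[-0.003,0,0],"rotation":[0,0,0]},{"xyz":[-0.01,0,0],"rotation":[0,0,0]},{"xyz":[-0.02,0,0],"rotation":[0,0,0]},{"xyz":[-0.03,0,-0.01],"rotation":[0,0,0]},{"xyz":[-0.04,0,-0.04],"rotation":[0,0,0]},{"xyz":[-0.05,0,-0.07],"rotation":[0,0,0]},{"xyz":[-0.06,0,-0.1],"rotation":[0,0,0]},{"xyz":[-0.07,0,-0.13],"rotation":[0,0,0]},{"xyz":[-0.08,0,-0.15],"rotation":[0,0,0]},{"xyz":[-0.08,0,-0.15],"rotation":[0,0,0]},{"xyz":[-0.08,0,-0.15],"rotation":[0,0,0]},{"xyz":[-0.08,0,-0.15],"rotation":[0,0,0]}]}}

```text
time_s: 16.92
eef_pos: [0.5554, -0.0351, 0.2099]
ee_rot: [[0.006, 1.0, -0.0], [1.0, -0.006, 0.001], [0.001, -0.0, -1.0]]
wrist_force: [0.4, -0.8, -0.3]
width: -0.0002
grip_force: 0.0
```

```bash
python3 b.py; cp pics/wx.png pics/wend.png
python3 - <<'E'
from h import *
d=load('wx');e=snap('scene','send')
o=np.hstack([cv2.resize(d['color'],(400,300)),cv2.resize(e['color'][90:390,150:550],(400,300))]);cv2.imwrite('pics/cend.png',o)
E
```

```text
16.9167 [ 0.5554 -0.0351  0.2099] [ 0.4 -0.8 -0.3]
[ 277   88   67   17 1122] top [0.5553 0.0613 0.0723] [0.531  0.056  0.0702] [0.5795 0.0665 0.0748]
[ 43 176  66  26 984] top [ 0.3393 -0.0125  0.0302] [ 0.314  -0.0241  0.0271] [ 0.3628 -0.002   0.0326]
```

View pics/cend.png

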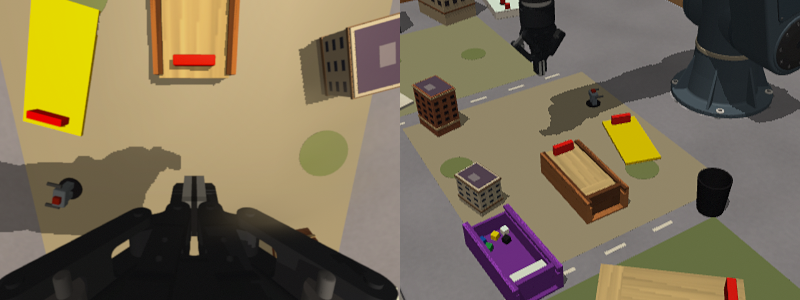

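The end view shows the lid shut, with its bar at left-half (194,60), y 0.061. That is consistent with home. The buildings, walker and cup stand where they did, and the arm is clear.

```bash
python3 -c "from workcell import finish_job; print(finish_job())"
```

```text
the job is handed in; nothing more can be done
None
```

I put the red die in the dice box, then pushed the lid over the ridge (about 13 N last read before the push fell off) until it met the stop at about 10 N; the final picture shows it shut, with the buildings, walker and cup still standing where they were, and the job is handed in.

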